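# Set the tag coder and emboss the tag

## Task

Set the tag coder's three code dials to 4, 2, 5, turning one at a time from left to right (each dial's marks count 1 to 5 clockwise and grow longer). Then take the hand die, press it upright on the middle of the tag until the sprung anvil has sunk about a centimetre, hold it there steadily for half a second without sliding and without undue force, lift it straight off, and stand it back upright on its round rubber pad, leaving the code set and the things lying about where they are.

Things in the scene. Friction and masses are not known exactly. Their poses are not given: they have to be found in the camera images.
- coder: grey tag coder bolted to the bench: a housing 228 mm wide (y) and 36 mm high with three dials in a row 72 mm apart along y, and a narrower block behind the row with the sprung anvil. Origin on the bench under the middle dial; x points away from the robot's side, y to the left dial, z up
- dial_left (a joint): the left code dial's angle: 0 with its pointer straight along the coder's +x axis (mark 3), growing as it is turned clockwise seen from above; marks 1 to 5 stand at -1.22, -0.61, 0, 0.61 and 1.22 rad, counted clockwise, and grow longer from 1 to 5; end stops at -1.4 and 1.4; stays where it is left, friction 0.04 N m, no clicks
- dial_middle (a joint): the middle code dial's angle: 0 with its pointer straight along the coder's +x axis (mark 3), growing as it is turned clockwise seen from above; marks 1 to 5 stand at -1.22, -0.61, 0, 0.61 and 1.22 rad, counted clockwise, and grow longer from 1 to 5; end stops at -1.4 and 1.4; stays where it is left, friction 0.04 N m, no clicks
- dial_right (a joint): the right code dial's angle: 0 with its pointer straight along the coder's +x axis (mark 3), growing as it is turned clockwise seen from above; marks 1 to 5 stand at -1.22, -0.61, 0, 0.61 and 1.22 rad, counted clockwise, and grow longer from 1 to 5; end stops at -1.4 and 1.4; stays where it is left, friction 0.04 N m, no clicks
- dial_left_grip (a point): point on the left dial's axis, 18 mm over the housing's top. The dial: aluminium skirt, 44 mm across and 6 mm high, carrying a black finger bar 12 mm wide, 36 mm long and 24 mm high (from 6 to 30 mm over the housing), with a nose and a white line at its pointer end; this point turns with the dial: its x axis runs along the bar to the pointer, z up
- dial_middle_grip (a point): point on the middle dial's axis, 18 mm over the housing's top. The dial: aluminium skirt, 44 mm across and 6 mm high, carrying a black finger bar 12 mm wide, 36 mm long and 24 mm high (from 6 to 30 mm over the housing), with a nose and a white line at its pointer end; this point turns with the dial: its x axis runs along the bar to the pointer, z up
- dial_right_grip (a point): point on the right dial's axis, 18 mm over the housing's top. The dial: aluminium skirt, 44 mm across and 6 mm high, carrying a black finger bar 12 mm wide, 36 mm long and 24 mm high (from 6 to 30 mm over the housing), with a nose and a white line at its pointer end; this point turns with the dial: its x axis runs along the bar to the pointer, z up
- tag_center (a point): middle of the top face of the aluminium tag blank, 54 x 54 mm, screwed to the steel anvil (62 x 62 mm) 80 mm behind the middle dial; at rest 50 mm over the bench, moves down with the anvil
- anvil (a joint): how far the sprung anvil is pressed down: 0 at rest, 0.014 m at its bottom stop; the spring starts at 4.4 N and adds 1.1 N per mm (15 N at 10 mm, 20 N at the stop); the press counts from 0.007 m
- die: hand die, steel, standing upright, 102 mm high, 0.25 kg: foot 34 mm across and 22 mm high, neck 24 mm across, collar 42 mm across from 40 to 46 mm height, then the round handle 22 mm across up to 102 mm. Origin at the centre of its flat underside, z up along the handle. Fingertips just over the collar can push on it
- die_face (a point): centre of the die's flat pressing face (its underside), same point as the die's origin
- pad: black round rubber pad fixed to the bench, 70 mm across, 5 mm thick: the die's parking place. Origin at the centre of its underside
- marker_pen: bystander: marker pen, 135 mm long, lying on the bench; leave it alone
- big_bolt: bystander: big steel bolt, 98 mm long, lying on the bench; leave it alone
- tape_measure: bystander: yellow tape measure, 36 x 92 x 72 mm, standing on the bench; leave it alone
Mind the look-alikes: they are no part of the job. What is shaped like the die but yellow is not meant.

How it is judged:
By the outcome, as a careful person would: the job done as asked, in the order asked, and still so for the second after the job is handed in, with the robot touching nothing.
It also fails if it takes over 70 s, if anything falls off the work surface, if the arm or the gripper's body presses on something with over 40 N, if the wrist force passes 120 N, or if a joint passes its speed limit or range.

## Robot

A 6-joint arm with a two-finger parallel gripper is mounted at the origin on a cart in front of the work surface, level with it; the furniture and walls round the work are solid. World frame = base frame: x ahead of the robot, y to its left, z up, the work surface at z = 0. Lengths are in m, angles in degrees, forces in N, time in s.
With the tool pointing down it reaches from about 0.35 to 0.875 m from the base axis. Payload 4.2 kg.
Tool frame: the origin (TCP) lies at the very end of the fingers, on their centre line; the grasp point (between the pads) lies 19 mm behind it (r.grip_point_offset is the distance from the TCP to the grasp point, in m); z points along the fingers, y is the line along which they close (so a half turn about z gives the same grasp; the last joint's range is limited). The gripper opens to 87 mm and grips with 3 to 60 N. Pads are 19 mm wide; open, the fingers measure 117 mm over their backs; the gripper's body (75 mm by 190 mm) begins 51 mm behind the grasp point.
Start: joints at [78.644, 22.042, 0.453, 0, -68.411, -14.817], TCP at [0.276, 0.561, 0.223] pointing down, gripper open.
Joint ranges: [-179.83, 179.83], [-69.29, 118.12], [-61.27, 80.66], [-181.25, 117.63], [-171.15, -9.14], [-177.46, 177.46]. Speed limits (degrees/s): [159.86, 159.86, 180, 180, 180, 180].

## Interface

Orientations are given as a 3x3 rotation matrix whose columns are the frame's x, y, z axes.
In Python, from station import r gives the robot as it stands.
- The arm moves only by the tool move_arm, never from a script. Its argument "series" is a list of rows, each a list of 3 entries, a list of its own where there are three numbers: the turn, a rotation vector about the tool's x, y, z as a fraction of full scale, then the shift along the tool's x, y, z as a fraction of full scale, then the opening, from 0 (shut) to 1 (fully open). A call has 1 to 12 rows; each row shifts and turns the commanded pose from where the row before left it, along the tool's axes as they then stand; what a row does not reach is not made up. Full scale, the value 1, is 0.5 m for a shift and 0.1 rad for a turn. A row lasts 1/10 s, in which the tool goes at most 50 mm and 8.59 degrees, less where a joint would pass 70% of its speed; a pose out of reach is approached as far as the arm can. A call with a number of a shift or a turn outside -1 to 1 is refused whole. A call with a gripper value outside its range is refused whole. The fingers move at their own pace and stop on an object; the grip force is fixed at half the most. Time passes only in rows, so rows that do not move let the fingers close. It gives the time, the measured TCP pose, the force, the opening and the grip force at its end, in the units of the state.
- r.sense(): the state, without advancing time (a new reading comes with each control period).
- r.capture(name): name is "scene" or "side" or "wrist"; returns a dict with "img" (480x640x3 uint8, red, green, blue), "fx", "fy", "cx", "cy" (pixels), "origin" and "orientation" of the camera in the world. Camera axes: x right, y up, looking along -z (the intrinsics and any distortion apply to the point x, -y, -z); pixel columns grow to the right and rows downward; lengths in m; the calibration is good to about 2 mm. A picture is of the moment at which its call begins. There is no depth.
- r.finish_job(): hands the job in; it is judged then, once.
Trained networks look in the newest picture that a camera, given by its name, has taken for a name from the list of things; names that differ only in an ending like _2 or _b are one class to them, and where a whole thing is asked for, a point or a joint stands for the part that bears it (a point fixed in the world has none). Each returns a list of dicts, best first, with "score" (0 to 1); they miss things now and then, are a little off and sometimes report something else, mostly with a low value. They report only what shows in the picture. A call takes as long as a camera call. They do not tell look-alikes from the thing itself.
- r.cut_out(target, camera): "pixels" (480x640 bool, what is visible of it) and "centre" ([column, row] in pixels, amid what is visible of it).
- r.pinpoint(target, camera): "centre" ([column, row] in pixels: a listed point, or the origin of a listed thing).
The state is a dict: "time_s": time; "joints": joint angles; "joint_velocities": joint speeds; "effort": joint torques, N m; "tcp_pos": TCP position; "ee_rot": TCP orientation; "wrist_force": force on the tool from outside, world axes, zero at the start; "moment": the same for the moment, N m; "gripper_width": opening from 0.0 (shut) to 1.0 (fully open); "gripper_force": force on a finger pad.
Only numpy, scipy, OpenCV 4.12 (cv2) and the standard library are available. Lean on these libraries where they do the work, as an engineer would, in place of code of your own. Each camera call takes 0.05 s, during which the arm holds its last target. There are 200 camera calls.

## Working session

There is one attempt and no reset: what is moved stays moved. The work goes in short steps, Python scripts to look and compute and a tool call to move; the robot and the scene stay as the last step left them, time stands still between calls to the robot, and variables do not carry over. Pictures are saved under pics/ and viewed, at most 10 in all, crops included, and the job is handed in when it is done.

Besides the shell and the picture viewer there is one more tool, called after ">>>" as a command line: name --argument value ..., lists and objects as JSON in quotes. move_arm: Moves the arm, as the interface text tells. Its arguments: {"type":"object","properties":{"series":{"type":"array"}},"required":["series"]}

```bash
mkdir -p pics; cat > h.py <<'E'
import numpy as np, cv2
from station import r
def ray(c,px):
    d=np.array([(px[0]-c['cx'])/c['fx'],-(px[1]-c['cy'])/c['fy'],-1.0])
    return np.array(c['origin']),np.array(c['orientation'])@d
def onz(c,px,z):
    o,d=ray(c,px); return o+d*(z-o[2])/d[2]
def proj(c,p):
    q=np.array(c['orientation']).T@(np.array(p)-np.array(c['origin']))
    return np.array([c['cx']+c['fx']*q[0]/-q[2],c['cy']-c['fy']*q[1]/-q[2]])
def tri(a,b):
    A=np.zeros((3,3));B=np.zeros(3)
    for o,d in (a,b):
        d=d/np.linalg.norm(d);M=np.eye(3)-np.outer(d,d);A+=M;B+=M@o
    return np.linalg.solve(A,B)
def save(c,n): cv2.imwrite('pics/'+n,c['img'][:,:,::-1])
E
python3 - <<'E'
from h import *
C={}
for n in('scene','side'):
    c=C[n]=r.capture(n);save(c,n+'1.png');print(n,[k for k in c],np.round(c['origin'],3))
    for t in('dial_left_grip','dial_middle_grip','dial_right_grip','tag_center','die','pad','coder'):
        print(t,[(np.round(x['centre'],1).tolist(),round(x['score'],2),np.round(onz(c,x['centre'],{'die':.005,'pad':0,'coder':0}.get(t,.054 if 'grip' in t else .05)),3).tolist()) for x in r.pinpoint(t,n)][:4])
print(r.sense())
E
```

```text
scene ['img', 'fx', 'fy', 'cx', 'cy', 'origin', 'orientation'] [-0.072 -0.386  0.722]
dial_left_grip [([174.6, 258.0], 0.95, [0.352, 0.267, 0.054])]
dial_middle_grip [([209.5, 256.7], 0.79, [0.393, 0.217, 0.054])]
dial_right_grip [([247.9, 257.4], 0.76, [0.435, 0.157, 0.054])]
tag_center [([214.1, 231.0], 0.66, [0.456, 0.268, 0.05])]
die [([403.4, 348.4], 0.96, [0.457, -0.172, 0.005]), ([376.9, 254.6], 0.82, [0.634, -0.011, 0.005]), ([325.1, 254.6], 0.81, [0.571, 0.075, 0.005]), ([210.6, 255.0], 0.68, [0.432, 0.263, 0.005])]
pad []
coder [([214.9, 276.0], 0.88, [0.397, 0.216, 0.0]), ([327.1, 253.7], 0.27, [0.58, 0.076, 0.0])]
side ['img', 'fx', 'fy', 'cx', 'cy', 'origin', 'orientation'] [0.389 1.115 0.491]
dial_left_grip [([413.7, 298.4], 0.56, [0.348, 0.28, 0.054])]
dial_middle_grip [([384.7, 278.9], 0.96, [0.401, 0.211, 0.054]), ([414.2, 297.0], 0.42, [0.347, 0.274, 0.054]), ([264.0, 241.0], 0.17, [0.668, 0.065, 0.054])]
dial_right_grip [([367.4, 264.1], 0.65, [0.437, 0.149, 0.054])]
tag_center [([350.3, 294.5], 0.87, [0.459, 0.275, 0.05]), ([366.7, 263.9], 0.35, [0.439, 0.14, 0.05
[... 319 characters left out ...]
113472e+01, -1.48164267e+01]), 'joint_velocities': array([-0.09889917, -0.02254391, -0.05610894, -0.02477093,  0.07695535,
       -0.05346163]), 'effort': array([ 3.04042787e-04, -3.90410650e+01,  1.87609059e+01,  4.22419757e+00,
        1.55096728e-02, -1.55542386e-05]), 'tcp_pos': array([0.27564978, 0.56090587, 0.22259314]), 'ee_rot': array([[ 8.97453130e-01, -4.41109827e-01, -1.27926221e-05],
       [-4.41109824e-01, -8.97453128e-01,  8.25562351e-05],
       [-4.78971453e-05, -6.84474004e-05, -9.99999997e-01]]), 'wrist_force': array([ 0.34650172, -0.03744927,  0.0940805 ]), 'moment': array([ 0.03958282, -0.02249381,  0.04837308]), 'gripper_force': 0.0, 'gripper_width': 0.9934199887534596}
```

View pics/scene1.png

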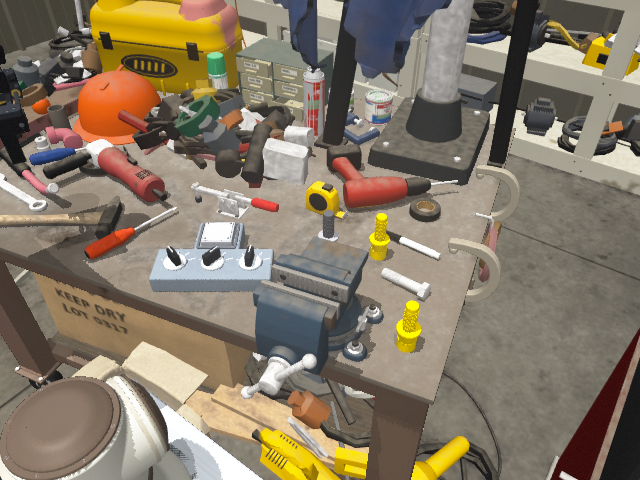

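```bash
python3 - <<'E'
import cv2
a=cv2.imread('pics/side1.png')[170:350,220:460];cv2.imwrite('pics/sidec.png',cv2.resize(a,(800,600),interpolation=cv2.INTER_CUBIC))
E
```

```text
(no output)
```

View pics/sidec.png

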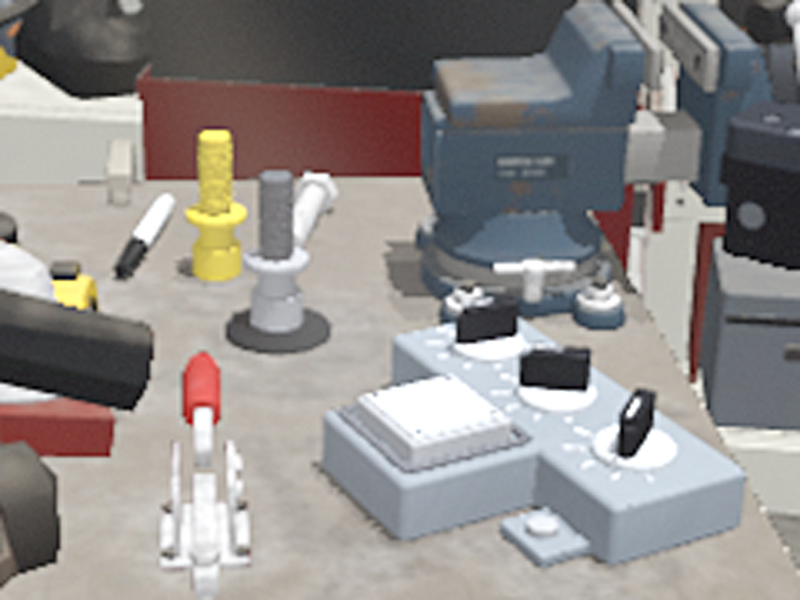

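The candidates for the die in the scene view are yellow (408,330), yellow (380,240) and grey steel (328,225). The side crop shows the grey one standing on the black pad, at side pixel (303,255), so that is the die. I'm going over the coder next for a close look.

>>> move_arm --series '[[[0, 0, 0], [0.063, 0.061, 0], 1], [[0, 0, 0], [0.063, 0.061, 0], 1], [[0, 0, 0], [0.063, 0.061, 0], 1], [[0, 0, 0], [0.063, 0.061, 0], 1], [[0, 0, 0], [0.063, 0.061, 0], 1], [[0, 0, 0], [0.063, 0.061, 0], 1], [[0, 0, 0], [0.063, 0.061, 0], 1], [[0, 0, 0], [0.063, 0.061, 0], 1], [[0, 0, 0], [0, 0, 0], 1], [[0, 0, 0], [0, 0, 0], 1]]'

```text
time_s: 1.8
tcp_pos: [0.3946, 0.2301, 0.223]
ee_rot: [[0.897, -0.443, 0.001], [-0.443, -0.897, 0.001], [0.0, -0.001, -1.0]]
wrist_force: [-0.2, -0.4, 0.5]
gripper_width: 1.006
gripper_force: 0.0
```

```bash
cat > look.py <<'E'
from h import *
import sys
c=r.capture('wrist');save(c,sys.argv[1]);print(np.round(c['origin'],3),np.round(c['orientation'],2).tolist(),c['fx'])
s=r.sense();print(s['time_s'],np.round(s['tcp_pos'],4),np.round(s['ee_rot'],3).tolist(),np.round(s['joints'],1))
for t in('dial_left_grip','dial_middle_grip','dial_right_grip','tag_center','die','pad'):
    print(t,[(np.round(x['centre'],1).tolist(),round(x['score'],2),np.round(onz(c,x['centre'],{'die':.005,'pad':0,'coder':0}.get(t,.054 if 'grip' in t else .05)),4).tolist()) for x in r.pinpoint(t,'wrist')][:4])
E
python3 look.py w1.png
```

```text
[0.468 0.193 0.385] [[-0.44, 0.86, 0.27], [-0.9, -0.42, -0.13], [-0.0, -0.3, 0.95]] 335.2910984721916
1.85 [0.3944 0.2309 0.2229] [[0.897, -0.442, 0.001], [-0.442, -0.897, 0.001], [0.0, -0.001, -1.0]] [ 50.8   5.4 -21.9   0.  -62.6  13. ]
dial_left_grip [([302.9, 273.3], 0.62, [0.3548, 0.2731, 0.054])]
dial_middle_grip [([333.4, 219.2], 0.76, [0.3937, 0.2184, 0.054])]
dial_right_grip [([369.1, 152.2], 0.55, [0.4377, 0.1596, 0.054])]
tag_center [([336.4, 217.8], 0.73, [0.3927, 0.2153, 0.05]), ([264.1, 181.5], 0.72, [0.4575, 0.2637, 0.05])]
die []
pad []
```

View pics/w1.png

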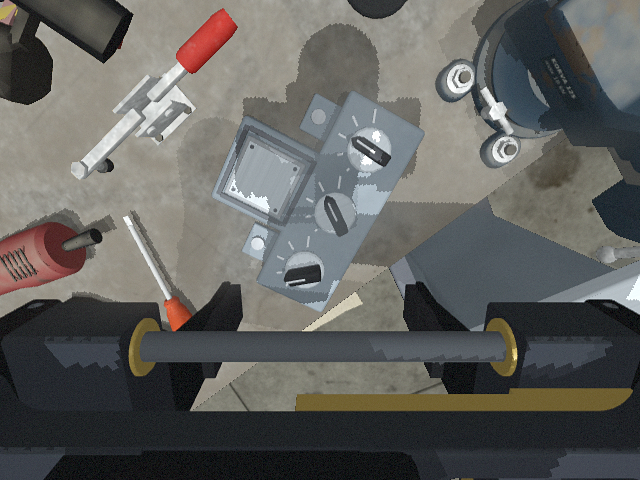

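The wrist view shows the coder from above: dials at (303,273), (335,215) and (369,150), and the tag at (264,181). I'll rectify it to measure the angles.

```bash
cat > rect.py <<'E'
from h import *
import sys
def rect(c,mid,ang,z,hw=.11,x0=-.04,x1=.12,s=3500):
    # columns: -y coder ; rows: -x coder
    ux=np.array([np.cos(ang),np.sin(ang)]);uy=np.array([-ux[1],ux[0]])
    W,H=int(2*hw*s),int((x1-x0)*s)
    src=[];dst=[]
    for u,v in((0,0),(W,0),(W,H),(0,H)):
        p=np.array(mid)+ux*(x1-v/s)+uy*(hw-u/s)
        src.append(proj(c,[*p,z]));dst.append((u,v))
    M=cv2.getPerspectiveTransform(np.float32(src),np.float32(dst))
    return cv2.warpPerspective(c['img'],M,(W,H),flags=cv2.INTER_CUBIC)[:,:,::-1].copy()
E
python3 - <<'E'
from rect import *
c=r.capture('wrist')
mid=(.3955,.2165);a=np.deg2rad(36.2)
im=rect(c,mid,a,.036);im2=rect(c,mid,a,.066,x1=.04)
for k in(-1,0,1):
    cv2.circle(im,(int(385+k*252),420),77,(0,0,255),1);cv2.circle(im2,(int(385+k*252),140),63,(0,0,255),1)
cv2.rectangle(im,(385-94,140-94),(385+94,140+94),(0,255,0),1)
o=np.vstack([im,im2]);print(o.shape);cv2.imwrite('pics/rect1.png',cv2.resize(o,None,fx=.7,fy=.7,interpolation=cv2.INTER_AREA))
E
```

```text
(840, 770, 3)
```

View pics/rect1.png

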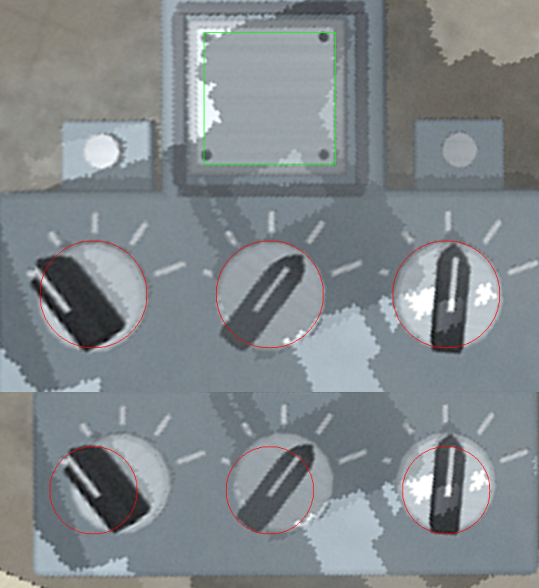

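Rectified, the left dial is near mark 2, the middle near mark 4 and the right at mark 3. The pose fits: middle (0.3955, 0.2165), yaw 36.2°. Next I'll check the vise clearance.

```bash
python3 - <<'E'
from h import *
w=r.capture('wrist');s=r.capture('scene');d=r.capture('side')
for p in((458,78),(500,150),(475,60)): print('w',p,onz(w,p,.02).round(3),onz(w,p,.15).round(3))
# text plate on vise face: wrist ~(541,62); side crop (535,163)
sc=lambda x,y:(220+x*.3,170+y*.3)
print('plate',tri(ray(w,(541,62)),ray(d,sc(535,163))))
# vise left jaw rim: scene top-left of jaw (275,262), far top-left(318,237)
for p in((275,262),(318,237),(368,252),(256,300)): print('s',p,[onz(s,p,z)[:2].round(3).tolist() for z in(.1,.15,.2)])
for q in((432,62),(590,5),(440,125),(640,45),(420,110)): print('d',q,[onz(d,sc(*q),z)[:2].round(3).tolist() for z in(.1,.15,.2)])
w2=rays=None
print('die',tri(ray(s,(328,213)),ray(d,sc(276,172))))
E
```

```text
w (458, 78) [0.46 0.05 0.02] [0.463 0.102 0.15 ]
w (500, 150) [0.376 0.033 0.02 ] [0.409 0.091 0.15 ]
w (475, 60) [0.468 0.03  0.02 ] [0.468 0.089 0.15 ]
plate [0.4323872  0.02173378 0.10293349]
s (275, 262) [[0.419, 0.073], [0.379, 0.036], [0.34, -0.001]]
s (318, 237) [[0.517, 0.052], [0.47, 0.017], [0.423, -0.018]]
s (368, 252) [[0.537, -0.044], [0.488, -0.072], [0.439, -0.099]]
s (256, 300) [[0.332, 0.04], [0.299, 0.006], [0.267, -0.028]]
d (432, 62) [[0.51, -0.212], [0.494, -0.043], [0.479, 0.127]]
d (590, 5) [[0.392, -0.411], [0.391, -0.216], [0.391, -0.02]]
d (440, 125) [[0.489, -0.06], [0.476, 0.091], [0.463, 0.241]]
d (640, 45) [[0.35, -0.29], [0.355, -0.11], [0.36, 0.069]]
d (420, 110) [[0.506, -0.091], [0.491, 0.063], [0.476, 0.218]]
die [0.5798399  0.07433198 0.10727448]
```

```bash
python3 - <<'E'
import cv2
a=cv2.imread('pics/scene1.png')[170:400,220:460];cv2.imwrite('pics/scenec.png',cv2.resize(a,(626,600),interpolation=cv2.INTER_CUBIC))
E
```

```text
(no output)
```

View pics/scenec.png

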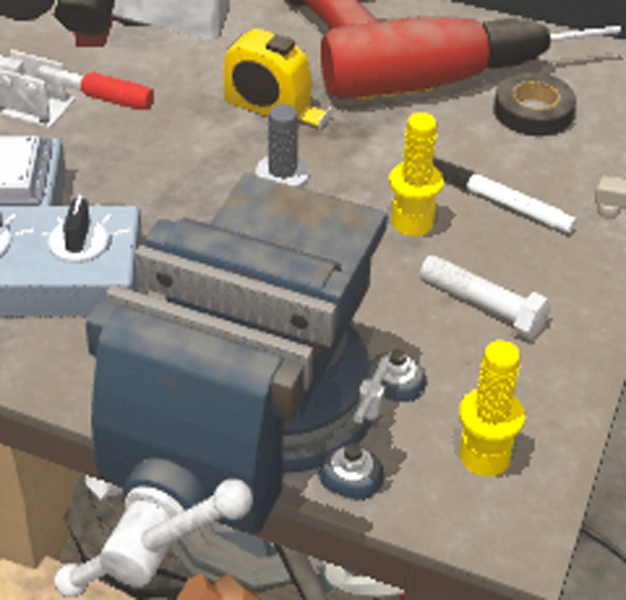

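>>> move_arm --series '[[[0, 0, -0.966], [0, 0, 0], 1], [[0, 0, -0.966], [0, 0, 0], 1], [[0, 0, -0.966], [0, 0, 0], 1], [[0, 0, -0.966], [0, 0, 0], 1], [[0, 0, -0.966], [0, 0, 0], 1], [[0, 0, -0.966], [0, 0, 0], 1], [[0, 0, -0.966], [0, 0, 0], 1], [[0, 0, -0.966], [0, 0, 0], 1], [[0, 0, -0.966], [0, 0, 0], 1], [[0, 0, -0.966], [0, 0, 0], 1], [[0, 0, -0.966], [0, 0, 0], 0.6], [[0, 0, -0.966], [0, 0, 0], 0.5]]'

```text
time_s: 3.55
tcp_pos: [0.3941, 0.2309, 0.2225]
ee_rot: [[0.761, 0.649, -0.0], [0.649, -0.761, -0.0], [-0.0, -0.0, -1.0]]
wrist_force: [-0.4, -0.1, 0.4]
gripper_width: 0.896
gripper_force: 0.0
```

>>> move_arm --series '[[[0, 0, -0.966], [0, 0, 0], 0.5], [[0, 0, -0.966], [0, 0, 0], 0.5], [[0, 0, -0.966], [0, 0, 0], 0.5], [[0, 0, -0.966], [0, 0, 0], 0.5], [[0, 0, -0.966], [0, 0, 0], 0.5], [[0, 0, -0.966], [0, 0, 0], 0.5], [[0, 0, 0], [0.02, -0.035, 0.05], 0.5], [[0, 0, 0], [0.02, -0.035, 0.05], 0.5], [[0, 0, 0], [0.02, -0.035, 0.05], 0.5], [[0, 0, 0], [0, 0, 0], 0.5], [[0, 0, 0], [0, 0, 0], 0.5]]'

```text
time_s: 4.65
tcp_pos: [0.3525, 0.2747, 0.1477]
ee_rot: [[0.283, 0.959, 0.0], [0.959, -0.283, -0.001], [-0.001, 0.0, -1.0]]
wrist_force: [0.2, 0.1, 0.2]
gripper_width: 0.5
gripper_force: 0.0
```

```bash
python3 look.py w2.png
```

```text
[0.375 0.354 0.31 ] [[0.96, 0.27, 0.08], [-0.28, 0.92, 0.29], [0.0, -0.3, 0.95]] 335.2910984721916
4.7 [0.353  0.275  0.1483] [[0.284, 0.959, 0.001], [0.959, -0.284, 0.001], [0.001, 0.001, -1.0]] [ 58.9   9.  -29.7   0.  -51.2 104.6]
dial_left_grip [([324.0, 246.7], 0.89, [0.3534, 0.2744, 0.054])]
dial_middle_grip [([390.9, 294.0], 0.8, [0.3956, 0.2186, 0.054])]
dial_right_grip []
tag_center [([453.8, 221.3], 0.68, [0.4581, 0.2645, 0.05])]
die []
pad [([578.3, 340.8], 0.86, [0.5793, 0.0799, 0.0])]
```

View pics/w2.png

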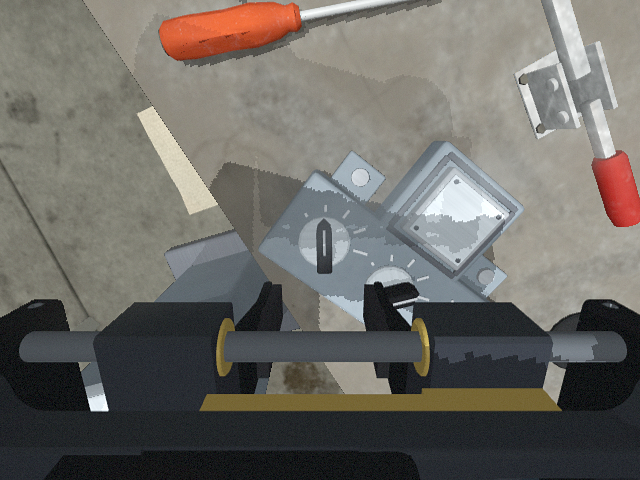

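The left dial sits at (324,246), with its bar along the tool x axis as planned. Next: descend, grip, turn.

>>> move_arm --series '[[[0, 0, 0], [0, 0, 0.05], 0.4], [[0, 0, 0], [0, 0, 0.05], 0.4], [[0, 0, 0], [0, 0, 0.05], 0.4], [[0, 0, 0], [0, 0, 0.044], 0.4], [[0, 0, 0], [0, 0, 0.008], 0.4], [[0, 0, 0], [0, 0, 0], 0.4], [[0, 0, 0], [0, 0, 0], 0.2], [[0, 0, 0], [0, 0, 0], 0], [[0, 0, 0], [0, 0, 0], 0], [[0, 0, 0], [0, 0, 0], 0], [[0, 0, 0], [0, 0, 0], 0]]'

```text
time_s: 6.1
tcp_pos: [0.3536, 0.2747, 0.0474]
ee_rot: [[0.284, 0.959, 0.002], [0.959, -0.284, 0.001], [0.001, 0.002, -1.0]]
wrist_force: [5.7, -2.6, 1.3]
gripper_width: 0.137
gripper_force: 30.0
```

>>> move_arm --series '[[[0, 0, 0.9], [0, 0, 0], 0], [[0, 0, 0.9], [0, 0, 0], 0], [[0, 0, 0.9], [0, 0, 0], 0], [[0, 0, 0.9], [0, 0, 0], 0], [[0, 0, 0.9], [0, 0, 0], 0], [[0, 0, 0.9], [0, 0, 0], 0], [[0, 0, 0.9], [0, 0, 0], 0], [[0, 0, 0.9], [0, 0, 0], 0], [[0, 0, 0.9], [0, 0, 0], 0], [[0, 0, 0.9], [0, 0, 0], 0], [[0, 0, 0.9], [0, 0, 0], 0], [[0, 0, 0.9], [0, 0, 0], 0]]'

```text
time_s: 7.3
tcp_pos: [0.3544, 0.2738, 0.0474]
ee_rot: [[0.98, 0.198, 0.003], [0.198, -0.98, -0.001], [0.003, 0.001, -1.0]]
wrist_force: [11.2, -6.9, -0.9]
gripper_width: 0.136
gripper_force: 30.0
```

>>> move_arm --series '[[[0, 0, 0.9], [0, 0, 0], 0], [[0, 0, 0.9], [0, 0, 0], 0], [[0, 0, 0], [0, 0, 0], 0], [[0, 0, 0], [0, 0, 0], 0], [[0, 0, 0], [0, 0, 0], 0]]'

```text
time_s: 7.8
tcp_pos: [0.3544, 0.2735, 0.0474]
ee_rot: [[1.0, 0.023, 0.003], [0.023, -1.0, -0.001], [0.003, 0.001, -1.0]]
wrist_force: [12.4, -8.0, 1.3]
gripper_width: 0.135
gripper_force: 30.0
```

>>> move_arm --series '[[[0, 0, 0], [0, 0, 0], 0.4], [[0, 0, 0], [0, 0, 0], 0.4], [[0, 0, 0], [0, 0, 0], 0.4], [[0, 0, 0], [0, 0, -0.05], 0.4], [[0, 0, 0], [0, 0, -0.07], 0.4], [[0, 0, 0], [0, 0, -0.08], 0.4], [[0, 0, 0], [0.029, 0.041, 0], 0.4], [[0, 0, 0], [0.029, 0.041, 0], 0.4], [[0, 0, 0], [0.029, 0.041, 0], 0.4], [[0, 0, 0], [0, 0, 0], 0.4], [[0, 0, 0], [0, 0, 0], 0.4]]'

```text
time_s: 8.9
tcp_pos: [0.3972, 0.2139, 0.1465]
ee_rot: [[1.0, 0.021, -0.0], [0.021, -1.0, 0.0], [-0.0, -0.0, -1.0]]
wrist_force: [0.3, -0.6, 0.5]
gripper_width: 0.399
gripper_force: 0.0
```

```bash
cat >> rect.py <<'E'
def barang(c,mid,a):
    im=rect(c,mid,a,.066,hw=.11,x0=-.04,x1=.04,s=4000);res=[]
    for k in(-1,0,1):
        u=440+k*288;p=im[160-100:160+100,u-100:u+100].copy()
        m=(p.max(2)<75).astype(np.uint8)
        n,l,st,ce=cv2.connectedComponentsWithStats(m)
        i=1+np.argmax(st[1:,4]) if n>1 else 0
        (cx,cy),(w,h),an=cv2.minAreaRect(np.argwhere(l==i)[:,::-1].astype(np.float32))
        if w<h: d=an+90
        else: d=an
        res.append((round((d+90+90)%180-90,1),round(cx-100)/4,round(cy-100)/4,round(w/4,1),round(h/4,1)))
    return im,res   # angle deg cw from up; offsets mm (right, down)
E
python3 look.py w3.png; python3 - <<'E'
from rect import *
c=r.capture('wrist')
im,res=barang(c,(.397,.215),np.deg2rad(36.2));print(res)
cv2.imwrite('pics/r2.png',im[:,:,:][:, :880][:, 40:840])
E
```

```text
[0.479 0.216 0.309] [[0.02, 0.95, 0.3], [-1.0, 0.02, 0.01], [-0.0, -0.3, 0.95]] 335.2910984721916
8.95 [0.397  0.2142 0.1465] [[1.0, 0.022, -0.0], [0.022, -1.0, 0.0], [-0.0, -0.0, -1.0]] [ 49.1   9.5 -29.3  -0.  -51.1  42.2]
dial_left_grip [([246.9, 295.0], 0.79, [0.3532, 0.2763, 0.054]), ([498.2, 11.6], 0.37, [0.5612, 0.1029, 0.054])]
dial_middle_grip [([321.2, 247.2], 0.92, [0.3966, 0.2151, 0.054])]
dial_right_grip [([398.0, 198.9], 0.75, [0.4367, 0.1573, 0.054]), ([321.1, 246.6], 0.74, [0.3971, 0.2152, 0.054])]
tag_center [([257.6, 166.0], 0.95, [0.4585, 0.2644, 0.05])]
die [([507.2, 5.6], 0.83, [0.5811, 0.075, 0.005])]
pad [([497.8, 13.1], 0.88, [0.5775, 0.0791, 0.0])]
[(-90.0, 0.0, 2.0, 45.2, 49.7), (36.2, -5.0, 5.75, 11.8, 21.3), (-83.7, -0.5, -18.75, 12.8, 11.3)]
```

View pics/r2.png

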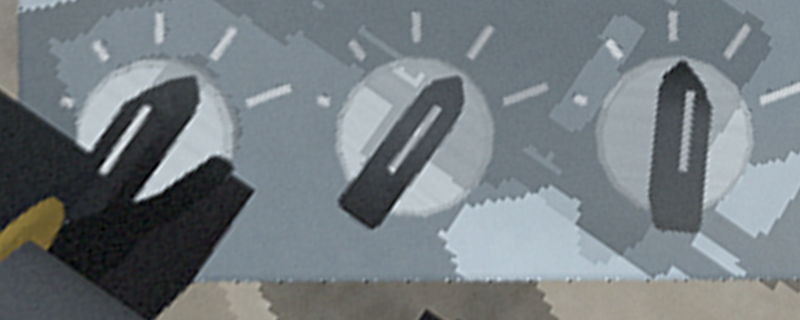

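The left dial now points at mark 4 (line at about 34–35°). The middle bar is under the tool and aligned.

>>> move_arm --series '[[[0, 0, 0], [0, 0, 0.06], 0.4], [[0, 0, 0], [0, 0, 0.06], 0.4], [[0, 0, 0], [0, 0, 0.06], 0.4], [[0, 0, 0], [0, 0, 0.02], 0.4], [[0, 0, 0], [0, 0, 0], 0.2], [[0, 0, 0], [0, 0, 0], 0], [[0, 0, 0], [0, 0, 0], 0], [[0, 0, 0], [0, 0, 0], 0], [[0, 0, 0], [0, 0, 0], 0]]'

```text
time_s: 10.2
tcp_pos: [0.398, 0.2153, 0.0478]
ee_rot: [[1.0, 0.022, 0.002], [0.022, -1.0, 0.003], [0.003, -0.003, -1.0]]
wrist_force: [-1.4, 3.7, 3.8]
gripper_width: 0.135
gripper_force: 29.7
```

>>> move_arm --series '[[[0, 0, -0.9], [0, 0, 0], 0], [[0, 0, -0.9], [0, 0, 0], 0], [[0, 0, -0.9], [0, 0, 0], 0], [[0, 0, -0.9], [0, 0, 0], 0], [[0, 0, -0.9], [0, 0, 0], 0], [[0, 0, -0.9], [0, 0, 0], 0], [[0, 0, -0.9], [0, 0, 0], 0], [[0, 0, -0.9], [0, 0, 0], 0], [[0, 0, -0.9], [0, 0, 0], 0], [[0, 0, -0.9], [0, 0, 0], 0], [[0, 0, -0.9], [0, 0, 0], 0], [[0, 0, -0.9], [0, 0, 0], 0]]'

```text
time_s: 11.4
tcp_pos: [0.3972, 0.2168, 0.0478]
ee_rot: [[0.449, 0.894, 0.002], [0.894, -0.449, 0.005], [0.006, -0.001, -1.0]]
wrist_force: [-11.3, 10.5, 6.9]
gripper_width: 0.136
gripper_force: 29.7
```

>>> move_arm --series '[[[0, 0, -0.9], [0, 0, 0], 0], [[0, 0, -0.5], [0, 0, 0], 0], [[0, 0, 0], [0, 0, 0], 0], [[0, 0, 0], [0, 0, 0], 0], [[0, 0, 0], [0, 0, 0], 0]]'

```text
time_s: 11.9
tcp_pos: [0.3969, 0.2169, 0.0478]
ee_rot: [[0.323, 0.946, 0.001], [0.946, -0.323, 0.005], [0.005, -0.0, -1.0]]
wrist_force: [-12.4, 10.8, 8.2]
gripper_width: 0.131
gripper_force: 29.9
```

>>> move_arm --series '[[[0, 0, 0], [0, 0, 0], 0.4], [[0, 0, 0], [0, 0, 0], 0.4], [[0, 0, 0], [0, 0, 0], 0.4], [[0, 0, 0], [0, 0, -0.05], 0.4], [[0, 0, 0], [0, 0, -0.07], 0.4], [[0, 0, 0], [0, 0, -0.08], 0.4], [[0, 0, 0.934], [0, 0, 0], 0.4], [[0, 0, 0.934], [0, 0, 0], 0.4], [[0, 0, 0.934], [0, 0, 0], 0.4], [[0, 0, 0.934], [0, 0, 0], 0.4], [[0, 0, 0.934], [0, 0, 0], 0.4], [[0, 0, 0.934], [0, 0, 0], 0.4]]'

```text
time_s: 13.1
tcp_pos: [0.3971, 0.2132, 0.1463]
ee_rot: [[0.779, 0.626, -0.001], [0.626, -0.779, -0.001], [-0.001, 0.0, -1.0]]
wrist_force: [-0.5, 0.1, 0.4]
gripper_width: 0.398
gripper_force: 0.0
```

>>> move_arm --series '[[[0, 0, 0.934], [0, 0, 0], 0.4], [[0, 0, 0], [0.004, 0.07, 0], 0.4], [[0, 0, 0], [0.004, 0.07, 0], 0.4], [[0, 0, 0], [0, 0, 0], 0.4], [[0, 0, 0], [0, 0, 0], 0.4]]'

```text
time_s: 13.6
tcp_pos: [0.4394, 0.1568, 0.1462]
ee_rot: [[0.833, 0.553, -0.001], [0.553, -0.833, -0.001], [-0.001, 0.0, -1.0]]
wrist_force: [-0.9, 0.7, -0.4]
gripper_width: 0.402
gripper_force: 0.0
```

```bash
python3 look.py w4.png; python3 - <<'E'
from rect import *
c=r.capture('wrist')
im,res=barang(c,(.397,.216),np.deg2rad(36.2));print(res)
cv2.imwrite('pics/r3.png',im[:, 40:840])
E
```

```text
[0.508 0.203 0.308] [[0.55, 0.79, 0.25], [-0.83, 0.53, 0.17], [0.0, -0.3, 0.95]] 335.2910984721916
13.65 [0.4392 0.1574 0.1463] [[0.833, 0.554, -0.001], [0.554, -0.833, -0.001], [-0.001, 0.0, -1.0]] [ 39.7  11.  -27.4  -0.  -51.6  83.9]
dial_left_grip [([142.4, 256.2], 0.75, [0.3524, 0.2732, 0.054])]
dial_middle_grip [([230.8, 251.3], 0.71, [0.3954, 0.2161, 0.054])]
dial_right_grip [([318.8, 249.4], 0.95, [0.4358, 0.1583, 0.054])]
tag_center [([215.7, 151.2], 0.83, [0.4564, 0.2638, 0.05])]
die [([602.0, 149.9], 0.85, [0.6349, -0.0053, 0.005]), ([319.0, 246.2], 0.7, [0.4247, 0.1513, 0.005]), ([491.9, 151.4], 0.58, [0.5808, 0.0737, 0.005])]
pad [([482.4, 151.2], 0.9, [0.5774, 0.0787, 0.0]), ([243.1, 232.9], 0.63, [0.3943, 0.2181, 0.0])]
[(54.5, 8.25, -14.0, 2.8, 5.4), (-35.0, 8.75, -9.5, 5.1, 0.7), (4.6, -1.25, 8.75, 11.5, 18.5)]
```

View pics/r3.png

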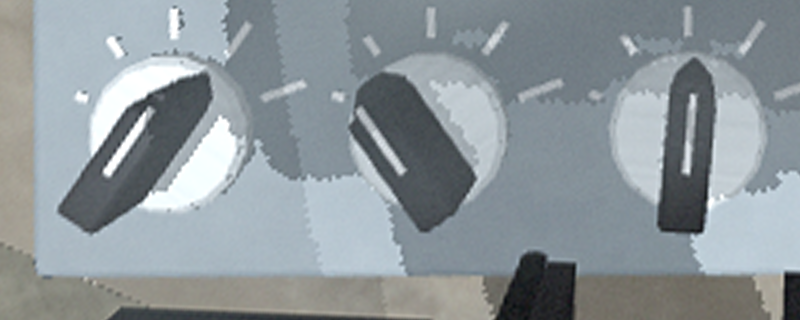

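Left points at mark 4 and middle at mark 2, and the right bar is aligned under the tool. Next I'll grip and turn the right dial.

>>> move_arm --series '[[[0, 0, 0], [0, 0, 0.06], 0.4], [[0, 0, 0], [0, 0, 0.06], 0.4], [[0, 0, 0], [0, 0, 0.06], 0.4], [[0, 0, 0], [0, 0, 0.02], 0.4], [[0, 0, 0], [0, 0, 0], 0.2], [[0, 0, 0], [0, 0, 0], 0], [[0, 0, 0], [0, 0, 0], 0], [[0, 0, 0], [0, 0, 0], 0], [[0, 0, 0], [0, 0, 0], 0]]'

```text
time_s: 14.9
tcp_pos: [0.4404, 0.1584, 0.0478]
ee_rot: [[0.832, 0.555, 0.003], [0.555, -0.832, 0.002], [0.003, 0.0, -1.0]]
wrist_force: [1.3, -0.4, 5.1]
gripper_width: 0.138
gripper_force: 29.6
```

>>> move_arm --series '[[[0, 0, 0.9], [0, 0, 0], 0], [[0, 0, 0.9], [0, 0, 0], 0], [[0, 0, 0.9], [0, 0, 0], 0], [[0, 0, 0.9], [0, 0, 0], 0], [[0, 0, 0.9], [0, 0, 0], 0], [[0, 0, 0.9], [0, 0, 0], 0], [[0, 0, 0.9], [0, 0, 0], 0], [[0, 0, 0.9], [0, 0, 0], 0], [[0, 0, 0.9], [0, 0, 0], 0], [[0, 0, 0.9], [0, 0, 0], 0], [[0, 0, 0.9], [0, 0, 0], 0], [[0, 0, 0.9], [0, 0, 0], 0]]'

```text
time_s: 16.1
tcp_pos: [0.4404, 0.1565, 0.0478]
ee_rot: [[0.88, -0.474, 0.001], [-0.474, -0.88, -0.002], [0.002, 0.001, -1.0]]
wrist_force: [5.2, -9.4, 6.1]
gripper_width: 0.135
gripper_force: 29.8
```

>>> move_arm --series '[[[0, 0, 0.9], [0, 0, 0], 0], [[0, 0, 0.1], [0, 0, 0], 0], [[0, 0, 0], [0, 0, 0], 0], [[0, 0, 0], [0, 0, 0], 0], [[0, 0, 0], [0, 0, 0], 0]]'

```text
time_s: 16.6
tcp_pos: [0.4403, 0.1563, 0.0478]
ee_rot: [[0.83, -0.557, 0.001], [-0.557, -0.83, -0.002], [0.002, 0.001, -1.0]]
wrist_force: [4.4, -9.9, 5.8]
gripper_width: 0.134
gripper_force: 29.8
```

>>> move_arm --series '[[[0, 0, 0], [0, 0, 0], 0.4], [[0, 0, 0], [0, 0, 0], 0.4], [[0, 0, 0], [0, 0, 0], 0.4], [[0, 0, 0], [0, 0, -0.05], 0.4], [[0, 0, 0], [0, 0, -0.1], 0.4], [[0, 0, 0], [0, 0, -0.1], 0.4], [[0, 0, 0], [0, 0, -0.1], 0.4], [[0, 0, -1], [0, 0, 0], 0.55], [[0, 0, -1], [0, 0, 0], 0.55], [[0, 0, -1], [0, 0, 0], 0.55], [[0, 0, -1], [0, 0, 0], 0.55], [[0, 0, -1], [0, 0, 0], 0.55]]'

```text
time_s: 17.8
tcp_pos: [0.4391, 0.1582, 0.2214]
ee_rot: [[0.996, -0.087, -0.0], [-0.087, -0.996, 0.0], [-0.0, -0.0, -1.0]]
wrist_force: [0.1, -0.2, -1.0]
gripper_width: 0.547
gripper_force: 0.0
```

>>> move_arm --series '[[[0, 0, -1], [0, 0, 0], 0.55], [[0, 0, -1], [0, 0, 0], 0.55], [[0, 0, -1], [0, 0, 0], 0.55], [[0, 0, -1], [0, 0, 0], 0.55], [[0, 0, -1], [0, 0, 0], 0.55], [[0, 0, -1], [0, 0, 0], 0.55], [[0, 0, -1], [0, 0, 0], 0.55], [[0, 0, 0], [0, 0, 0], 0.55], [[0, 0, 0], [0, 0, 0], 0.55]]'

```text
time_s: 18.7
tcp_pos: [0.4392, 0.1581, 0.2214]
ee_rot: [[0.822, 0.57, -0.0], [0.57, -0.822, 0.0], [-0.0, -0.0, -1.0]]
wrist_force: [-0.1, -0.3, -0.4]
gripper_width: 0.555
gripper_force: 0.0
```

```bash
python3 look.py w5.png; python3 - <<'E'
from rect import *
c=r.capture('wrist')
a=rect(c,(.397,.216),np.deg2rad(36.2),.066,x0=-.035,x1=.035);b=rect(c,(.397,.216),np.deg2rad(36.2),.05,x0=.04,x1=.12)
cv2.rectangle(b,(385-94,140-94),(385+94,140+94),(0,255,0),1)
cv2.imwrite('pics/r4.png',np.vstack([b,a]))
E
```

```text
[0.507 0.205 0.383] [[0.57, 0.78, 0.25], [-0.82, 0.55, 0.17], [-0.0, -0.3, 0.95]] 335.2910984721916
18.75 [0.4393 0.1581 0.2215] [[0.822, 0.57, -0.0], [0.57, -0.822, 0.0], [-0.0, -0.0, -1.0]] [ 39.8   6.5 -20.9  -0.  -62.6  85. ]
dial_left_grip [([182.3, 226.1], 0.84, [0.356, 0.2737, 0.054])]
dial_middle_grip [([253.3, 225.1], 0.84, [0.398, 0.2152, 0.054])]
dial_right_grip [([322.6, 223.2], 0.72, [0.4398, 0.1588, 0.054])]
tag_center [([457.4, 157.5], 0.63, [0.5667, 0.0887, 0.05]), ([242.6, 147.0], 0.57, [0.4567, 0.2638, 0.05])]
die [([459.0, 150.1], 0.66, [0.5817, 0.0768, 0.005]), ([548.6, 151.8], 0.59, [0.6361, -0.0045, 0.005]), ([450.4, 148.8], 0.47, [0.5774, 0.0854, 0.005])]
pad [([452.6, 150.6], 0.61, [0.5782, 0.0805, 0.0])]
```

View pics/r4.png

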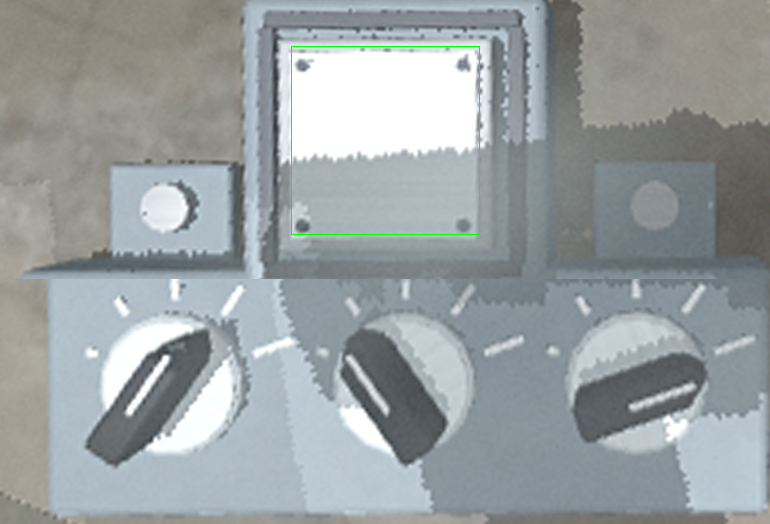

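The code reads 4, 2, 5. The tag centre is about (0.460, 0.263). Now on to the die.

>>> move_arm --series '[[[0, 0, 0], [0.034, 0.074, 0], 0.55], [[0, 0, 0], [0.034, 0.074, 0], 0.55], [[0, 0, 0], [0.034, 0.074, 0], 0.55], [[0, 0, 0], [0.034, 0.074, 0], 0.55], [[0, 0, 0], [0, 0, 0], 0.55], [[0, 0, 0], [0, 0, 0], 0.55]]'

```text
time_s: 19.7
tcp_pos: [0.5799, 0.0747, 0.2206]
ee_rot: [[0.822, 0.57, -0.002], [0.57, -0.822, -0.0], [-0.002, -0.001, -1.0]]
wrist_force: [-0.3, -0.1, -0.1]
gripper_width: 0.55
gripper_force: 0.0
```

```bash
python3 look.py w6.png; python3 - <<'E'
from h import *
c=r.capture('wrist')
print([proj(c,[*r.sense()['tcp_pos'][:2],z]).round(0).tolist() for z in(.005,.107)])
for x in r.cut_out('die','wrist')[:4]:
    m=x['pixels'];v,u=np.nonzero(m);print(x['score'],x['centre'],u.min(),u.max(),v.min(),v.max())
E
```

```text
[0.648 0.122 0.383] [[0.57, 0.78, 0.25], [-0.82, 0.54, 0.17], [-0.0, -0.3, 0.95]] 335.2910984721916
19.75 [0.5793 0.0752 0.221 ] [[0.821, 0.571, -0.001], [0.571, -0.821, -0.0], [-0.001, -0.001, -1.0]] [ 23.3  18.2  -5.6  -0.  -66.3 101.6]
dial_left_grip [([50.1, 288.9], 0.96, [0.3536, 0.2741, 0.054])]
dial_middle_grip [([116.8, 288.9], 0.77, [0.3945, 0.2153, 0.054])]
dial_right_grip [([181.4, 286.5], 0.64, [0.4367, 0.1596, 0.054])]
tag_center [([99.5, 216.3], 0.55, [0.4561, 0.2647, 0.05])]
die [([410.1, 212.2], 0.82, [0.6382, -0.0065, 0.005]), ([325.3, 211.5], 0.73, [0.5834, 0.0738, 0.005])]
pad [([317.8, 208.2], 0.8, [0.5807, 0.0825, 0.0])]
[[323.0, 214.0], [323.0, 239.0]]
0.83 [326.2, 223.5] 304 344 200 248
0.82 [423.6, 223.6] 398 452 200 249
0.66 [309.8, 69.5] 269 362 25 107
```

View pics/w6.png

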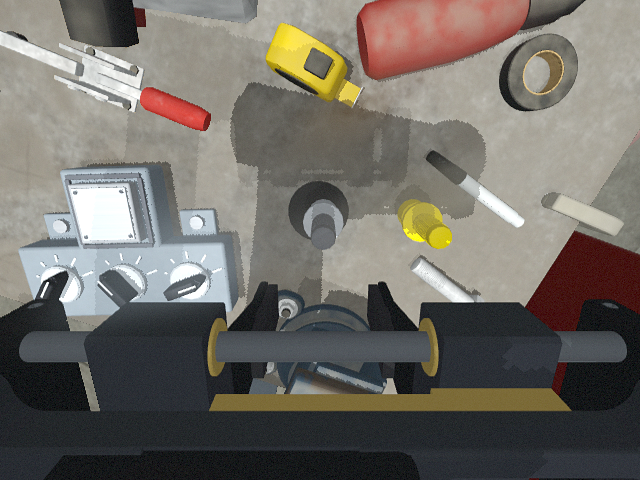

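The grey die stands on the black pad at (323,215), with its handle top at (323,238) right under the TCP. The yellow one at (425,222) stays clear of the fingers. I'm descending and gripping.

>>> move_arm --series '[[[0, 0, 0], [0, 0, 0.08], 0.55], [[0, 0, 0], [0, 0, 0.08], 0.55], [[0, 0, 0], [0, 0, 0.08], 0.55], [[0, 0, 0], [0, 0, 0.076], 0.55], [[0, 0, 0], [0, 0, 0.016], 0.55], [[0, 0, 0], [0, 0, 0], 0.55], [[0, 0, 0], [0, 0, 0], 0.2], [[0, 0, 0], [0, 0, 0], 0], [[0, 0, 0], [0, 0, 0], 0], [[0, 0, 0], [0, 0, 0], 0], [[0, 0, 0], [0, 0, 0], 0]]'

```text
time_s: 21.25
tcp_pos: [0.5803, 0.0755, 0.0566]
ee_rot: [[0.821, 0.572, 0.002], [0.572, -0.821, 0.001], [0.002, 0.001, -1.0]]
wrist_force: [0.2, -0.3, 4.0]
gripper_width: 0.243
gripper_force: 30.0
```

>>> move_arm --series '[[[0, 0, 0], [0, 0, -0.03], 0], [[0, 0, 0], [0, 0, -0.07], 0], [[0, 0, 0], [0, 0, -0.1], 0], [[0, 0, 0], [0.003, -0.045, 0], 0], [[0, 0, 0], [0.003, -0.08, 0], 0], [[0, 0, 0], [0.003, -0.09, 0], 0], [[0, 0, 0], [0.003, -0.09, 0], 0], [[0, 0, 0], [0.003, -0.08, 0], 0], [[0, 0, 0], [0.003, -0.06, 0], 0], [[0, 0, 0], [0, 0, 0], 0], [[0, 0, 0], [0, 0, 0], 0]]'

```text
time_s: 22.35
tcp_pos: [0.4592, 0.2633, 0.1551]
ee_rot: [[0.82, 0.573, -0.001], [0.573, -0.82, -0.001], [-0.001, -0.0, -1.0]]
wrist_force: [0.1, 0.6, -2.3]
gripper_width: 0.247
gripper_force: 30.0
```

```bash
python3 - <<'E'
from h import *
s=r.sense();print(s['tcp_pos'],s['wrist_force'],s['gripper_width'],s['ee_rot'].round(4).tolist())
c=r.capture('wrist');d=r.capture('side')
for t in('tag_center','die_face','die'):
  for n,k in(('wrist',c),('side',d)):
    print(t,n,[(np.round(x['centre'],1).tolist(),round(x['score'],2),onz(k,x['centre'],.05 if t[0]=='t' else s['tcp_pos'][2]-.0516).round(4).tolist()) for x in r.pinpoint(t,n)][:3])
print(proj(c,[.46,.263,.05]),proj(d,[.46,.263,.05]))
a=c['img'][120:330,160:440];b=d['img'][190:330,280:460]
o=np.hstack([cv2.resize(a,(440,330)),cv2.resize(b,(360,330))]);cv2.imwrite('pics/m.png',o[:,:,::-1])
E
```

```text
[0.45921876 0.26329843 0.15514927] [ 0.05695071  0.57568825 -2.30299964] 0.24697801262790658 [[0.8199, 0.5725, -0.001], [0.5725, -0.8199, -0.0007], [-0.0013, -0.0, -1.0]]
tag_center wrist [([321.2, 241.5], 0.7, [0.4588, 0.2647, 0.05])]
tag_center side [([347.3, 291.0], 0.74, [0.4654, 0.2628, 0.05])]
die_face wrist [([324.5, 269.8], 0.79, [0.4571, 0.2605, 0.1035])]
die_face side [([285.3, 254.4], 0.96, [0.5822, 0.2408, 0.1035]), ([348.9, 263.2], 0.93, [0.4642, 0.2604, 0.1035])]
die wrist [([323.2, 264.4], 0.83, [0.4598, 0.2635, 0.1035])]
die side []
[323.70991526 241.45861721] [350.27306695 291.27043017]
```

View pics/m.png

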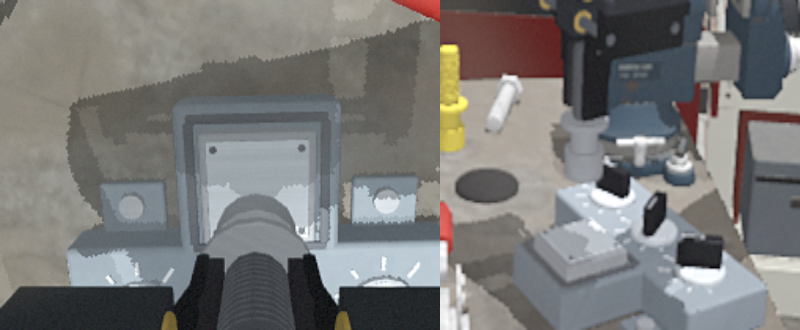

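The die hangs upright over the tag: the wrist half shows its foot at (253,205) between the tag screws, and the side half shows the pad empty. Now lowering.

>>> move_arm --series '[[[0, 0, 0], [0, 0, 0.03], 0], [[0, 0, 0], [0, 0, 0.03], 0], [[0, 0, 0], [0, 0, 0.02], 0], [[0, 0, 0], [0, 0, 0.012], 0], [[0, 0, 0], [0, 0, 0.006], 0], [[0, 0, 0], [0, 0, 0], 0], [[0, 0, 0], [0, 0, 0], 0]]'

```text
time_s: 23.45
tcp_pos: [0.4604, 0.2634, 0.1071]
ee_rot: [[0.821, 0.572, 0.001], [0.572, -0.821, 0.001], [0.001, -0.0, -1.0]]
wrist_force: [-0.1, 0.3, -1.6]
gripper_width: 0.245
gripper_force: 30.0
```

>>> move_arm --series '[[[0, 0, 0], [0, 0, 0.004], 0], [[0, 0, 0], [0, 0, 0.004], 0], [[0, 0, 0], [0, 0, 0.004], 0], [[0, 0, 0], [0, 0, 0.004], 0], [[0, 0, 0], [0, 0, 0], 0], [[0, 0, 0], [0, 0, 0], 0]]'

```text
time_s: 24.05
tcp_pos: [0.4602, 0.2632, 0.0991]
ee_rot: [[0.821, 0.572, 0.0], [0.572, -0.821, 0.0], [0.001, 0.0, -1.0]]
wrist_force: [-1.7, -0.2, 4.2]
gripper_width: 0.246
gripper_force: 30.0
```

>>> move_arm --series '[[[0, 0, 0], [0, 0, 0.004], 0], [[0, 0, 0], [0, 0, 0.004], 0], [[0, 0, 0], [0, 0, 0.004], 0], [[0, 0, 0], [0, 0, 0.004], 0], [[0, 0, 0], [0, 0, 0], 0], [[0, 0, 0], [0, 0, 0], 0]]'

```text
time_s: 24.65
tcp_pos: [0.4603, 0.2633, 0.092]
ee_rot: [[0.82, 0.572, 0.001], [0.572, -0.82, 0.0], [0.001, 0.0, -1.0]]
wrist_force: [-3.8, -1.3, 11.6]
gripper_width: 0.248
gripper_force: 30.0
```

>>> move_arm --series '[[[0, 0, 0], [0, 0, 0.001], 0], [[0, 0, 0], [0, 0, 0], 0], [[0, 0, 0], [0, 0, 0], 0], [[0, 0, 0], [0, 0, 0], 0], [[0, 0, 0], [0, 0, 0], 0], [[0, 0, 0], [0, 0, 0], 0], [[0, 0, 0], [0, 0, 0], 0], [[0, 0, 0], [0, 0, 0], 0], [[0, 0, 0], [0, 0, 0], 0], [[0, 0, 0], [0, 0, 0], 0], [[0, 0, 0], [0, 0, 0], 0]]'

```text
time_s: 25.75
tcp_pos: [0.4603, 0.2633, 0.0916]
ee_rot: [[0.82, 0.572, 0.001], [0.572, -0.82, 0.0], [0.001, 0.0, -1.0]]
wrist_force: [-4.8, -1.2, 10.9]
gripper_width: 0.246
gripper_force: 30.0
```

>>> move_arm --series '[[[0, 0, 0], [0, 0, -0.01], 0], [[0, 0, 0], [0, 0, -0.01], 0], [[0, 0, 0], [0, 0, -0.015], 0], [[0, 0, 0], [0, 0, -0.02], 0], [[0, 0, 0], [0, 0, -0.035], 0], [[0, 0, 0], [0, 0, -0.04], 0], [[0, 0, 0], [0, 0, 0], 0], [[0, 0, 0], [0, 0, 0], 0]]'

```text
time_s: 26.55
tcp_pos: [0.4597, 0.263, 0.1546]
ee_rot: [[0.821, 0.571, -0.001], [0.571, -0.821, 0.0], [-0.0, -0.001, -1.0]]
wrist_force: [0.0, -1.4, -2.1]
gripper_width: 0.245
gripper_force: 30.0
```

```bash
python3 - <<'E'
from h import *
c=r.capture('wrist');d=r.capture('side')
for t in('die_face','die'):
  for n in('wrist','side'):
    print(t,n,[(np.round(x['centre'],1).tolist(),round(x['score'],2)) for x in r.pinpoint(t,n)][:3])
# compare foot bottom row in the side view with the picture before the press
old=cv2.imread('pics/m.png')[:,440:];new=cv2.resize(d['img'][190:330,280:460],(360,330))[:,:,::-1]
# patch around die collar/foot in old, at cols 120..170 rows 105..185
t=old[108:185,120:172];R=cv2.matchTemplate(new,t,cv2.TM_SQDIFF_NORMED);print('die shift px(0.5/px)',np.array(cv2.minMaxLoc(R)[2])-(120,108))
t=old[30:105,120:172];R=cv2.matchTemplate(new,t,cv2.TM_SQDIFF_NORMED);print('finger shift',np.array(cv2.minMaxLoc(R)[2])-(120,30))
print(d['fx'],r.sense()['wrist_force'])
E
```

```text
die_face wrist []
die_face side [([285.9, 252.5], 0.95)]
die wrist [([324.4, 263.1], 0.61)]
die side [([282.1, 251.3], 0.93), ([351.7, 264.6], 0.6)]
die shift px(0.5/px) [0 1]
finger shift [0 1]
535.2815905983954 [-0.51314544 -0.65174432 -1.77690689]
```

No slip in the grip. Carrying the die back over the pad and lowering it.

>>> move_arm --series '[[[0, 0, 0], [-0.002, 0.045, 0], 0], [[0, 0, 0], [-0.002, 0.08, 0], 0], [[0, 0, 0], [-0.002, 0.09, 0], 0], [[0, 0, 0], [-0.002, 0.09, 0], 0], [[0, 0, 0], [-0.002, 0.08, 0], 0], [[0, 0, 0], [-0.002, 0.055, 0], 0], [[0, 0, 0], [0, 0, 0.05], 0], [[0, 0, 0], [0, 0, 0.06], 0], [[0, 0, 0], [0, 0, 0.05], 0], [[0, 0, 0], [0, 0, 0.02], 0], [[0, 0, 0], [0, 0, 0], 0], [[0, 0, 0], [0, 0, 0], 0]]'

```text
time_s: 28.05
tcp_pos: [0.5817, 0.0794, 0.0659]
ee_rot: [[0.82, 0.572, 0.002], [0.572, -0.82, 0.0], [0.001, 0.001, -1.0]]
wrist_force: [0.1, 0.3, -1.4]
gripper_width: 0.24
gripper_force: 30.0
```

>>> move_arm --series '[[[0, 0, 0], [0, 0, 0.006], 0], [[0, 0, 0], [0, 0, 0.006], 0], [[0, 0, 0], [0, 0, 0.002], 0], [[0, 0, 0], [0, 0, 0], 0]]'

```text
time_s: 28.45
tcp_pos: [0.5808, 0.0791, 0.0582]
ee_rot: [[0.821, 0.571, 0.0], [0.571, -0.821, 0.0], [0.0, 0.0, -1.0]]
wrist_force: [0.3, 0.0, -2.9]
gripper_width: 0.252
gripper_force: 30.0
```

>>> move_arm --series '[[[0, 0, 0], [0, 0, 0.002], 0], [[0, 0, 0], [0, 0, 0.002], 0], [[0, 0, 0], [0, 0, 0], 0], [[0, 0, 0], [0, 0, 0], 0]]'

```text
time_s: 28.85
tcp_pos: [0.5811, 0.0792, 0.0566]
ee_rot: [[0.821, 0.572, 0.001], [0.572, -0.821, 0.0], [0.001, 0.0, -1.0]]
wrist_force: [-1.2, 0.2, 3.1]
gripper_width: 0.244
gripper_force: 30.0
```

Contact with the pad. Next: release, wait, rise, and move a little away.

>>> move_arm --series '[[[0, 0, 0], [0, 0, 0], 0.35], [[0, 0, 0], [0, 0, 0], 0.5], [[0, 0, 0], [0, 0, 0], 0.55], [[0, 0, 0], [0, 0, 0], 0.55], [[0, 0, 0], [0, 0, -0.04], 0.55], [[0, 0, 0], [0, 0, -0.07], 0.55], [[0, 0, 0], [0, 0, -0.1], 0.55], [[0, 0, 0], [0, 0, -0.1], 0.55], [[0, 0, 0], [0, 0, -0.05], 0.55], [[0, 0, 0], [0, 0, 0], 0.55], [[0, 0, 0], [0, 0, 0], 0.55]]'

```text
time_s: 29.95
tcp_pos: [0.5805, 0.0792, 0.2361]
ee_rot: [[0.821, 0.571, 0.0], [0.571, -0.821, 0.001], [0.001, -0.001, -1.0]]
wrist_force: [0.5, -0.9, -0.9]
gripper_width: 0.547
gripper_force: 0.0
```

```bash
python3 - <<'E'
from h import *
c=r.capture('wrist');d=r.capture('side')
s=r.sense();print(s['tcp_pos'],s['wrist_force'],s['gripper_width'])
for n,k in(('wrist',c),('side',d)):
  for t in('die','pad'):
    print(t,n,[(np.round(x['centre'],1).tolist(),round(x['score'],2),onz(k,x['centre'],.005).round(3).tolist()) for x in r.pinpoint(t,n)][:3])
for x in r.cut_out('die','side')[:3]:
    v,u=np.nonzero(x['pixels']);print(x['score'],x['centre'],u.min(),u.max(),v.min(),v.max())
print(proj(d,[.581,.079,.005]),proj(d,[.581,.079,.107]))
im,res=__import__('rect').barang(c,(.397,.216),np.deg2rad(36.2));print(res)
E
```

```text
[0.57988053 0.07888538 0.23430806] [ 0.5525292  -0.14415785 -0.16681957] 0.5516037355286046
die wrist [([410.5, 212.8], 0.91, [0.639, -0.008, 0.005]), ([323.0, 211.2], 0.78, [0.581, 0.079, 0.005]), ([319.9, 210.5], 0.5, [0.579, 0.083, 0.005])]
pad wrist [([321.3, 211.0], 0.86, [0.58, 0.081, 0.005]), ([324.4, 212.7], 0.65, [0.58, 0.077, 0.005])]
die side [([281.9, 250.7], 0.91, [0.644, -0.001, 0.005]), ([302.4, 266.5], 0.74, [0.581, 0.077, 0.005])]
pad side []
0.74 [305.2, 246.0] 293 310 222 269
0.69 [281.4, 235.7] 276 293 209 253
[302.24087547 266.91326732] [301.98750777 222.57794684]
[(51.7, 3.5, 5.75, 27.7, 68.3), (-90.0, 21.0, 23.25, 3.0, 7.5), (-90.0, 0.0, 21.5, 6.2, 49.8)]
```

The die stands upright in the middle of its pad (top at side row 222, as predicted), and the gripper is clear.

```bash
python3 -c "
from station import r
print(r.finish_job())"
```

```text
the job is handed in; nothing more can be done
None
```

The job is handed in: dials turned left to right to 4, 2, 5, the tag pressed about 8–10 mm (from force and height readings) and held for about a second, and the die stood back upright on its pad at about 30 s; I viewed 11 pictures, one over the limit of 10.

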